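# Clamp a doming block in a hold-down fixture

### The job

Clamp the steel doming block in the left-hand one (as the robot sees it) of the two hold-down fixtures, so that its side can be polished: if that fixture's clamp lever is down over the nest, open it first; set the block down in the nest, squarely between the low rails and without dropping it, let go, then swing the lever over until it snaps fully down and its pad presses on the block. Leave the rouge bar, the flat pliers and the sanding drum where they are.

Things in the scene. Friction and masses are not known exactly. Their poses are not given: they have to be found in the camera images.
- doming_block: steel doming block: a 42 mm cube with round hollows in its faces, 0.35 to 0.7 kg, standing on the bench to the left of the fixtures at any yaw. Origin: centre of its underside, axes square to its faces.
- fixture_a: one of two equal hold-down fixtures, one clamp down, one open; which is left varies. Dark steel plate, 185 x 100 x 12 mm, fixed on the bench. Origin: on the bench under the nest's centre; x runs from the nest to the clamp (roughly to the robot's right), z up. The plate spans x -45 to 140, y -50 to 50 mm. The clamp's side plates: x 57 to 119, y -17 to 17, up to z 78 mm.
- nest_a (a point): centre of the nest floor, 12 mm above the bench; axes as the fixture's. Rails 10 mm high, 8 mm thick: two at the sides (inner faces at y -25 and 25, x -24 to 32 mm), one at the rear towards the clamp (inner face at x 24 mm); the front is open. The block, parallel to them, has 4 mm play per side and 3 mm behind. Load it from above, fingers on its two y faces, above the rails.
- bar_a (a point): middle of the black round T-bar at the end of the clamp lever's stem: 12 mm thick, 84 mm long, along the fixture's y. It moves on a 100 mm circle round the lever's hinge (fixture x 78, z 66 mm, axis y). Lever down: fixture x 21, z 148 mm; open: x 169, z 108 mm. Pinch it from above across x, 24 mm to one side of the 8 mm wide stem, and lead it round, hand upright.
- pad_a: round sprung rubber pad, 17 mm wide, under the free end of the lever's arm, 78 mm from the hinge. Origin: centre of its underside. Lever down, nothing below: over the nest's centre, 38 mm above the nest floor; the 42 mm block pushes it in 4 mm (about 6 N). Lever open (100 degrees up): 75 mm behind the nest's centre. An over-centre spring snaps the lever to the nearer stop; 8 N at the bar moves it.
- fixture_b: one of two equal hold-down fixtures, one clamp down, one open; which is left varies. Dark steel plate, 185 x 100 x 12 mm, fixed on the bench. Origin: on the bench under the nest's centre; x runs from the nest to the clamp (roughly to the robot's right), z up. The plate spans x -45 to 140, y -50 to 50 mm. The clamp's side plates: x 57 to 119, y -17 to 17, up to z 78 mm.
- nest_b (a point): centre of the nest floor, 12 mm above the bench; axes as the fixture's. Rails 10 mm high, 8 mm thick: two at the sides (inner faces at y -25 and 25, x -24 to 32 mm), one at the rear towards the clamp (inner face at x 24 mm); the front is open. The block, parallel to them, has 4 mm play per side and 3 mm behind. Load it from above, fingers on its two y faces, above the rails.
- bar_b (a point): middle of the black round T-bar at the end of the clamp lever's stem: 12 mm thick, 84 mm long, along the fixture's y. It moves on a 100 mm circle round the lever's hinge (fixture x 78, z 66 mm, axis y). Lever down: fixture x 21, z 148 mm; open: x 169, z 108 mm. Pinch it from above across x, 24 mm to one side of the 8 mm wide stem, and lead it round, hand upright.
- pad_b: round sprung rubber pad, 17 mm wide, under the free end of the lever's arm, 78 mm from the hinge. Origin: centre of its underside. Lever down, nothing below: over the nest's centre, 38 mm above the nest floor; the 42 mm block pushes it in 4 mm (about 6 N). Lever open (100 degrees up): 75 mm behind the nest's centre. An over-centre spring snaps the lever to the nearer stop; 8 N at the bar moves it.
- rouge_bar: two-tone bar of polishing rouge, 35 x 87 x 27 mm, lying on the bench: leave alone. Origin: centre of its underside.
- flat_pliers: flat-nose pliers with blue grips, 44 x 133 x 11 mm, lying on the bench: leave alone. Origin: centre of the underside.
- sanding_drum: small grey sanding drum, a cylinder 22 mm wide and 27 mm high, standing on the bench: leave alone. Origin: centre of its underside.
Mind the look-alikes: they are no part of the job. Leave any purple look-alike of the doming_block alone.

How it is judged:
By the outcome, as a careful person would: the job done as asked, in the order asked, and still so for the second after the job is handed in, with the robot touching nothing.
It also fails if it takes over 72 s, if anything falls off the work surface, if the arm or the gripper's body presses on something with over 40 N, if the wrist force passes 120 N, or if a joint passes its speed limit or range.

### The arm

A 6-joint arm with a two-finger parallel gripper is mounted at the origin on the work surface; the furniture and walls round the work are solid. World frame = base frame: x ahead of the robot, y to its left, z up, the work surface at z = 0. Lengths are in m, angles in rad, forces in N, time in s.
With the tool pointing down it reaches from about 0.2 to 0.875 m from the base axis. Payload 3.4 kg.
Tool frame: the origin (TCP) lies on the front face of the gripper's body, between the roots of the fingers; the fingertips stand 97 mm ahead of it and the grasp point (between the pads) lies tcp_to_grasp ahead of it (tcp_to_grasp is the distance from the TCP to the grasp point, in m); z points along the fingers, y is the line along which they close (so a half turn about z gives the same grasp; the last joint's range is limited). The gripper opens to 94 mm and grips with 3 to 60 N. Pads are 16 mm wide; open, the fingers measure 119 mm over their backs; the gripper's body (75 mm by 177 mm) begins 78 mm behind the grasp point.
Start: joints at [1.075, 0.276, 1.505, -0, 1.361, -0.121], TCP at [0.211, 0.535, 0.303] pointing down, gripper open.
Joint ranges: [-2.89, 2.89], [-0.75, 2.08], [0.22, 2.7], [-1.18, 4.32], [0.11, 2.71], [-2.7, 2.7]. Speed limits (rad/s): [2.57, 2.57, 3.14, 3.14, 3.14, 3.14].

### API

Orientations are given as a 3x3 rotation matrix whose columns are the frame's x, y, z axes.
In Python, from bench import get_obs, camera, camera_model, job_done, tcp_to_grasp gives the robot as it stands. The module is installed in compiled form; this text tells all that it offers.
- The arm moves only by the tool drive_tool, never from a script. Its argument "deltas" is one flat list of numbers, 7 for each row, row after row: the shift along the world's x, y, z in units of 40 mm (1.0 is 40 mm), then the turn, a rotation vector about the world's x, y, z in units of 5 degrees (1.0 is 5 degrees), then the finger opening in mm, from 0 to 94. In form: [tx, ty, tz, rx, ry, rz, gripper, tx, ty, tz, rx, ry, rz, gripper, ...]. A call has exactly 10 rows; each row shifts and turns the commanded pose from where the row before left it; what a row does not reach is not made up. A row lasts 1/10 s, in which the tool goes at most 50 mm and 8.59 degrees, less where a joint would pass 70% of its speed; a pose out of reach is approached as far as the arm can. A call is refused whole if a number of a shift passes 1 or a number of a turn 1, either way. A call with a gripper value outside its range is refused whole. The fingers move at their own pace and stop on an object; "force" is the grip in N (left out, the last holds). Time passes only in rows, so rows that do not move let the fingers close, or fill a call up. It gives the time, the measured TCP pose, the force, the opening and the grip force at its end, in the units of the state.
- get_obs(): the state, without advancing time (a new reading comes with each control period).
- camera(name): name is "scene" or "top" or "wrist"; returns the picture (400x640x3 uint8, red, green, blue); there is no depth.
- camera_model(name): a dict with "camera_matrix" (3x3 intrinsics, pixels), "R" (3x3) and "t" (3): a world point X has camera coordinates R X + t. Camera axes: x right, y down, z forward; pixel columns grow to the right and rows downward; lengths in m; the calibration is good to about 2 mm. A picture is of the moment at which its call begins: read the wrist's pose just before it. camera_model takes no time and is no camera call; for the wrist camera it gives the pose at the moment of the call.
- job_done(): hands the job in; it is judged then, once.
The state is a dict: "clock": time; "joint_pos": joint angles; "joint_velocities": joint speeds; "tau": joint torques, N m; "ee_pos": TCP position; "eef_rot": TCP orientation; "ft_force": force on the tool from outside, world axes, zero at the start; "moment": the same for the moment, N m; "finger_gap": finger opening in m; "grip_force": force on a finger pad.
Only numpy, scipy, OpenCV 4.12 (cv2) and the standard library are available. Lean on these libraries where they do the work, as an engineer would, in place of code of your own. Each camera call takes 0.05 s, during which the arm holds its last target. There are 200 camera calls.

## Working session

There is one attempt and no reset: what is moved stays moved. The work goes in short steps, Python scripts to look and compute and a tool call to move; the robot and the scene stay as the last step left them, time stands still between calls to the robot, and variables do not carry over. Pictures are saved under pics/ and viewed, at most 10 in all, crops included, and the job is handed in when it is done.

Besides the shell and the picture viewer there is one more tool, called after "Request:" as name(argument=value, ...), one argument or row to a line, values as JSON. drive_tool: Moves the arm, as the interface text tells. Its arguments: {"type":"object","properties":{"deltas":{"type":"array","items":{"type":"number"}},"force":{"type":"number"}},"required":["deltas"]}

```bash
mkdir -p pics
cat > h.py <<'E'
import numpy as np, cv2
from bench import *
def save(name, out):
    im=camera(name); cv2.imwrite('pics/'+out, im[:,:,::-1]); return im
def ray(name,u,v,z,m=None):
    m=m or camera_model(name); K=np.array(m["camera_matrix"]);R=np.array(m["R"]);t=np.array(m["t"])
    C=-R.T@t; d=R.T@np.linalg.inv(K)@np.array([u,v,1.]); return C+d*(z-C[2])/d[2]
def proj(name,X,m=None):
    m=m or camera_model(name); p=np.array(m["camera_matrix"])@(np.array(m["R"])@np.array(X)+np.array(m["t"])); return p[:2]/p[2]
E
python3 - <<'E'
from h import *
save("top","top0.png"); save("scene","sc0.png")
o=get_obs(); print(o["clock"],tcp_to_grasp,o["ee_pos"],o["eef_rot"],o["finger_gap"])
for n in("top","scene"):
    m=camera_model(n);R=np.array(m["R"]);print(n,-R.T@np.array(m["t"]),R[2],m["camera_matrix"])
E
```

```text
0.1 0.0784 [0.21034747 0.53477722 0.30190879] [[-9.30584357e-01  3.66076729e-01 -7.63636101e-04]
 [ 3.66077480e-01  9.30583255e-01 -1.44354188e-03]
 [ 1.82179878e-04 -1.62288747e-03 -9.99998667e-01]] 0.09379163454182646
top [ 0.30212594 -0.00740401  1.52407722] [ 0.13654965 -0.0075824  -0.99060421] [[480.27781138   0.         317.32645088]
 [  0.         480.27781138 198.69718533]
 [  0.           0.           1.        ]]
scene [-0.00482655  0.97562297  0.91566294] [ 0.37091981 -0.71342678 -0.5945088 ] [[444.20814859   0.         323.18034158]
 [  0.         444.20814859 201.80102791]
 [  0.           0.           1.        ]]
```

View pics/top0.png

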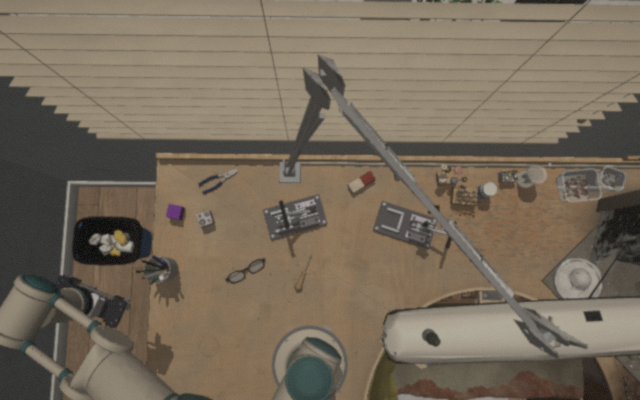

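View pics/sc0.png

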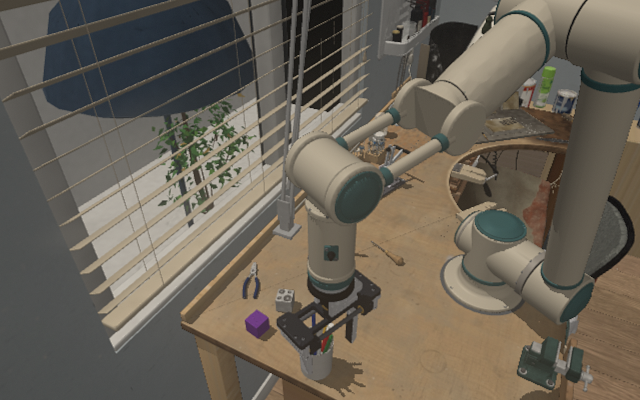

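Top view: left fixture's plate is centred at about (296,216), with its T-bar at (284,212), so that lever looks down. The right fixture, at (412,223), is open. There are two block candidates: the grey one with hollows at (205,218), and a purple cube at (175,212), which is the look-alike. The grey one fits. I'll confirm it in an enlarged crop.

Run:
```python
from h import *
im=cv2.imread('pics/top0.png')[160:270,155:335]
cv2.imwrite('pics/crop.png',cv2.resize(im,None,fx=4.4,fy=4.4,interpolation=cv2.INTER_CUBIC))
for p,z in (((205,217),.042),((175,212),.042),((296,217),.012),((284,212),.148)): print(p,ray("top",*p,z).round(3))
# pixel of wrist view at start
m=camera_model("wrist");R=np.array(m["R"]);print(-R.T@np.array(m["t"]),R,m["camera_matrix"])
```

```text
(205, 217) [0.446 0.328 0.042]
(175, 212) [0.461 0.421 0.042]
(296, 217) [0.452 0.048 0.012]
(284, 212) [0.452 0.078 0.148]
[0.14752519 0.56014731 0.38368765] [[ 0.36561355  0.93076491 -0.00184626]
 [ 0.90495376 -0.35500937  0.23457845]
 [ 0.21768195 -0.08743584 -0.97209544]] [[328.11930002   0.         320.7166253 ]
 [  0.         328.11930002 200.97745059]
 [  0.           0.           1.        ]]
```

View pics/crop.png

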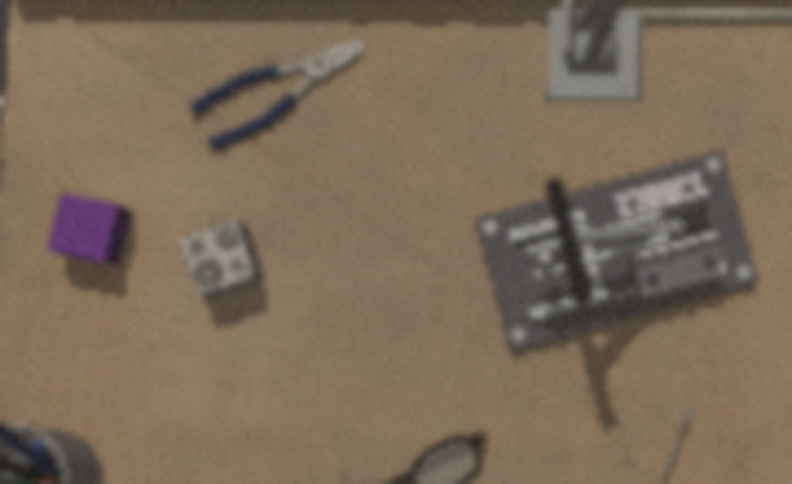

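The crop confirms it: a grey cube with hollows at (205,217), and the left lever lies down, with its bar over the nest. Next I move over the area for a wrist view.

Request:
drive_tool(
  deltas=[0.52, -0.84, 0.05, 0, 0, 0.73, 94, 0.52, -0.84, 0.05, 0, 0, 0.73, 94, 0.52, -0.84, 0.05, 0, 0, 0.73, 94, 0.52, -0.84, 0.05, 0, 0, 0.73, 94, 0.52, -0.84, 0.05, 0, 0, 0.73, 94, 0.52, -0.84, 0.05, 0, 0, 0.73, 94, 0.52, -0.84, 0.05, 0, 0, 0.73, 94, 0.52, -0.84, 0.05, 0, 0, 0.73, 94, 0.52, -0.84, 0.05, 0, 0, 0.73, 94, 0.52, -0.84, 0.05, 0, 0, 0.73, 94],
)

```text
clock: 1.1
ee_pos: [0.4189, 0.1976, 0.3225]
eef_rot: [[-0.965, -0.262, -0.0], [-0.262, 0.965, 0.0], [0.0, 0.0, -1.0]]
ft_force: [-0.4, 0.1, 0.2]
finger_gap: 0.094
grip_force: 0.0
```

Run:
```python
from h import *
import pickle
m=camera_model("wrist"); save("wrist","w1.png"); pickle.dump(m,open('w1.pkl','wb'))
o=get_obs(); print(o["clock"],np.array(o["ee_pos"]).round(4),np.array(o["eef_rot"]).round(3),np.array(o["joint_pos"]).round(2),np.array(o["ft_force"]).round(1))
for z in(0,.3,.5,.7,.9): print(z,proj("scene",[.59,.06,z]).round(),ray("top",318,75,z).round(3),ray("top",440,215,z).round(3))
```

```text
1.15 [0.4222 0.1932 0.3228] [[-0.965 -0.261  0.003]
 [-0.261  0.965 -0.006]
 [-0.002 -0.006 -1.   ]] [ 0.28  0.1   1.69 -0.01  1.36 -1.55] [ 2.5 -2.4  0.3]
0 [290. 230.] [ 0.927 -0.018  0.   ] [ 0.463 -0.412  0.   ]
0.3 [286. 147.] [ 0.804 -0.016  0.3  ] [ 0.432 -0.332  0.3  ]
0.5 [282.  78.] [ 0.722 -0.014  0.5  ] [ 0.41  -0.279  0.5  ]
0.7 [278.  -8.] [ 0.64  -0.013  0.7  ] [ 0.389 -0.226  0.7  ]
0.9 [ 272. -117.] [ 0.558 -0.012  0.9  ] [ 0.368 -0.173  0.9  ]
```

View pics/w1.png

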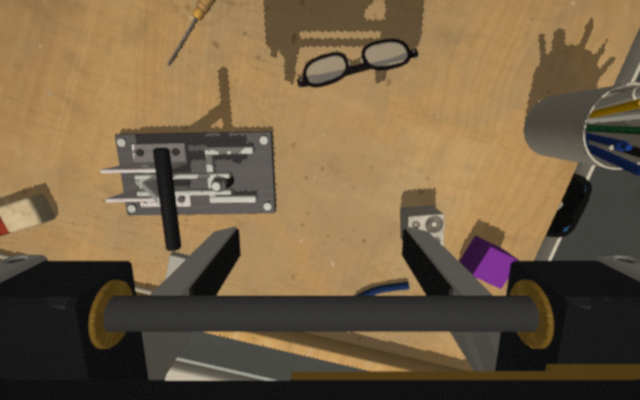

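The wrist view shows plate screws near (122,142), (263,140), (267,206), (132,209). The bar runs from (161,150) to (173,248), and the block at (424,222) is partly behind a finger. I'll measure the fixture from its screws and check with the bar.

Run:
```python
from h import *
import pickle
m=pickle.load(open('w1.pkl','rb')); im=cv2.imread('pics/w1.png'); g=cv2.cvtColor(im,cv2.COLOR_BGR2GRAY)
P=[]
for u,v in ((122,142),(263,140),(267,206),(132,209)):
    w=g[v-8:v+9,u-8:u+9].astype(float); n,l,s,c=cv2.connectedComponentsWithStats((w>w.min()+.55*(w.max()-w.min())).astype('uint8'))
    k=[i for i in range(1,n) if 8<s[i,4]<90]; k=min(k,key=lambda i:np.hypot(*(c[i]-8)))
    p=c[k]+[u-8,v-8]; X=ray("wrist",*p,.013,m); P.append(X[:2]); print(p.round(1),s[k,4],X.round(4))
P=np.array(P); print([np.linalg.norm(P[i]-P[(i+1)%4]).round(4) for i in range(4)],np.linalg.norm(P[0]-P[2]),np.linalg.norm(P[1]-P[3]))
ex=(P[0]-P[1])+(P[3]-P[2]); ey=(P[3]-P[0])+(P[2]-P[1]); a=np.arctan2(ex[1],ex[0]); print('yaw',np.degrees(a),np.degrees(np.arctan2(ey[1],ey[0])))
c=P.mean(0); x=np.array([np.cos(a),np.sin(a)]); y=np.array([-x[1],x[0]]); o=c-.0475*x
print('origin',o,'bar',o+.021*x, 'x',x,'y',y)
for nm,q in(('bar',(.021,0,.148)),('be',(.021,.042,.148)),('be',(.021,-.042,.148)),('hinge',(.078,0,.066)),('c',(-.045,-.05,.012)),('c',(-.045,.05,.012)),('c',(.14,.05,.012)),('c',(.14,-.05,.012))):
    w=np.r_[o+q[0]*x+q[1]*y,q[2]]; print(nm,proj("wrist",w,m).round(),proj("top",w).round(),w.round(4))
```

```text
[120.5 142.3] 53 [ 0.438 -0.041  0.013]
[263.2 140. ] 57 [0.3913 0.1205 0.013 ]
[266.7 206.4] 48 [0.4687 0.1425 0.013 ]
[131.1 208.4] 47 [ 0.5151 -0.0185  0.013 ]
[np.float64(0.1681), np.float64(0.0805), np.float64(0.1676), np.float64(0.0804)] 0.1860972806641283 0.1861251010897374
yaw -73.89023637795972 16.098775370138316
origin [0.44011476 0.09651943] bar [0.44594181 0.07634406] x [ 0.27747837 -0.96073188] y [0.96073188 0.27747837]
bar [166. 201.] [284. 214.] [0.4459 0.0763 0.148 ]
be [172. 250.] [281. 200.] [0.4863 0.088  0.148 ]
be [159. 148.] [288. 228.] [0.4056 0.0647 0.148 ]
hinge [148. 183.] [304. 212.] [0.4618 0.0216 0.066 ]
c [270. 131.] [271. 240.] [0.3796 0.1259 0.012 ]
c [274. 214.] [263. 209.] [0.4757 0.1536 0.012 ]
c [126. 216.] [319. 194.] [ 0.527  -0.0241  0.012 ]
c [113. 134.] [328. 224.] [ 0.4309 -0.0519  0.012 ]
```

Request:
drive_tool(
  deltas=[0.02, -0.7, 0, 0, 0, 0.05, 40, 0.02, -0.8, 0, 0, 0, 0.05, 40, 0.02, -0.8, 0, 0, 0, 0.05, 40, 0.02, -0.6, -0.1, 0, 0, 0.03, 40, 0, -0.3, -0.4, 0, 0, 0, 40, 0, 0, -0.4, 0, 0, 0, 40, 0, 0, -0.2, 0, 0, 0, 40, 0, 0, 0, 0, 0, 0, 40, 0, 0, 0, 0, 0, 0, 40, 0, 0, 0, 0, 0, 0, 40],
)

```text
clock: 2.15
ee_pos: [0.4222, 0.0714, 0.2794]
eef_rot: [[-0.961, -0.275, 0.001], [-0.275, 0.961, 0.0], [-0.001, -0.0, -1.0]]
ft_force: [0.5, -0.6, -0.6]
finger_gap: 0.04
grip_force: 0.0
```

```bash
cat > st.py <<'E'
from h import *
o=get_obs(); x=np.array([.27748,-.96073]); y=np.array([.96073,.27748]); O=np.array([.44011,.09652])
p=np.array(o["ee_pos"]); R=np.array(o["eef_rot"]); d=p[:2]-O
print(round(o["clock"],2),'p',p.round(4),'fix xy',(d@x).round(4),(d@y).round(4),'grasp z',(p[2]-tcp_to_grasp).round(4),'yawy',np.degrees(np.arctan2(R[1,1],R[0,1])).round(2),'tilt',R[:2,2].round(3),'F',np.array(o["ft_force"]).round(1),'gap',round(o["finger_gap"],4),round(o["grip_force"],1))
E
python3 st.py
```

```text
2.15 p [0.4222 0.0714 0.2794] fix xy 0.0191 -0.0242 grasp z 0.201 yawy 105.96 tilt [0.001 0.   ] F [ 0.5 -0.6 -0.6] gap 0.04 0.0
```

Request:
drive_tool(
  deltas=[0.01, -0.05, -0.45, 0, 0, 0, 40, 0, 0, -0.45, 0, 0, 0, 40, 0, 0, -0.3, 0, 0, 0, 40, 0, 0, -0.12, 0, 0, 0, 40, 0, 0, 0, 0, 0, 0, 20, 0, 0, 0, 0, 0, 0, 8, 0, 0, 0, 0, 0, 0, 5, 0, 0, 0, 0, 0, 0, 5, 0, 0, 0, 0, 0, 0, 5, 0, 0, 0, 0, 0, 0, 5],
  force=15,
)

```text
clock: 3.15
ee_pos: [0.4222, 0.07, 0.2265]
eef_rot: [[-0.962, -0.274, 0.001], [-0.274, 0.962, 0.002], [-0.001, 0.002, -1.0]]
ft_force: [-1.1, 5.3, 4.7]
finger_gap: 0.0116
grip_force: 15.0
```

```bash
python3 st.py
python3 - <<'E'
import numpy as np
# lever arc: angle of bar about hinge, in fixture x,z (m)
H=np.array([.078,.066]); a0=np.arctan2(.148-.066,.021-.078); a1=np.arctan2(.108-.066,.169-.078)
print(np.degrees([a0,a1]))
x=np.array([.27748,-.96073])
a=np.linspace(a0,a1,21); P=H+.1*np.c_[np.cos(a),np.sin(a)]
for d in np.diff(P,axis=0): print((np.r_[d[0]*x,d[1]]/.04).round(2))
E
```

```text
3.15 p [0.4222 0.07   0.2265] fix xy 0.0205 -0.0245 grasp z 0.1481 yawy 105.89 tilt [0.001 0.002] F [-1.1  5.3  4.7] gap 0.0116 15.0
[124.80401175  24.77514057]
[ 0.05 -0.18  0.12]
[ 0.05 -0.19  0.1 ]
[ 0.06 -0.19  0.08]
[ 0.06 -0.2   0.06]
[ 0.06 -0.2   0.05]
[ 0.06 -0.21  0.03]
[ 0.06 -0.21  0.01]
[ 0.06 -0.21 -0.01]
[ 0.06 -0.21 -0.03]
[ 0.06 -0.2  -0.05]
[ 0.06 -0.2  -0.07]
[ 0.06 -0.19 -0.08]
[ 0.05 -0.19 -0.1 ]
[ 0.05 -0.18 -0.12]
[ 0.05 -0.17 -0.13]
[ 0.04 -0.15 -0.15]
[ 0.04 -0.14 -0.16]
[ 0.04 -0.13 -0.17]
[ 0.03 -0.11 -0.18]
[ 0.03 -0.1  -0.19]
```

Bar pinched (gap 11.6 mm). Leading it round in two calls.

Request:
drive_tool(
  deltas=[0.05, -0.18, 0.12, 0, 0, 0, 5, 0.05, -0.19, 0.1, 0, 0, 0, 5, 0.06, -0.19, 0.08, 0, 0, 0, 5, 0.06, -0.2, 0.06, 0, 0, 0, 5, 0.06, -0.2, 0.05, 0, 0, 0, 5, 0.06, -0.21, 0.03, 0, 0, 0, 5, 0.06, -0.21, 0.01, 0, 0, 0, 5, 0.06, -0.21, -0.01, 0, 0, 0, 5, 0.06, -0.21, -0.03, 0, 0, 0, 5, 0.06, -0.2, -0.05, 0, 0, 0, 5],
)

```text
clock: 4.15
ee_pos: [0.4451, -0.0103, 0.2409]
eef_rot: [[-0.962, -0.274, 0.0], [-0.274, 0.962, 0.002], [-0.001, 0.002, -1.0]]
ft_force: [-1.0, 4.5, 2.8]
finger_gap: 0.0116
grip_force: 15.0
```

```bash
python3 st.py
```

```text
4.15 p [ 0.4451 -0.0103  0.2409] fix xy 0.1041 -0.0249 grasp z 0.1625 yawy 105.92 tilt [0.    0.002] F [-1.   4.5  2.8] gap 0.0116 15.0
```

Request:
drive_tool(
  deltas=[0.06, -0.2, -0.07, 0, 0, 0, 5, 0.06, -0.19, -0.08, 0, 0, 0, 5, 0.05, -0.19, -0.1, 0, 0, 0, 5, 0.05, -0.18, -0.12, 0, 0, 0, 5, 0.05, -0.17, -0.13, 0, 0, 0, 5, 0.04, -0.15, -0.15, 0, 0, 0, 5, 0.04, -0.14, -0.16, 0, 0, 0, 5, 0.04, -0.13, -0.17, 0, 0, 0, 5, 0.03, -0.11, -0.18, 0, 0, 0, 5, 0.03, -0.1, -0.19, 0, 0, 0, 5],
)

```text
clock: 5.15
ee_pos: [0.4632, -0.0725, 0.1865]
eef_rot: [[-0.962, -0.273, -0.001], [-0.273, 0.962, 0.003], [-0.0, 0.003, -1.0]]
ft_force: [-4.7, 9.8, 26.4]
finger_gap: 0.0112
grip_force: 15.0
```

```bash
python3 st.py
```

```text
5.15 p [ 0.4632 -0.0725  0.1865] fix xy 0.1688 -0.0247 grasp z 0.1081 yawy 105.84 tilt [-0.001  0.003] F [-4.7  9.8 26.4] gap 0.0112 15.0
```

Request:
drive_tool(
  deltas=[0, 0, 0.02, 0, 0, 0, 40, 0, 0, 0, 0, 0, 0, 40, 0, 0, 0, 0, 0, 0, 40, 0, 0, 0.5, 0, 0, 0, 40, 0, 0, 0.9, 0, 0, 0, 40, 0, 0, 0.9, 0, 0, 0, 40, 0.1, 0.5, 0.7, 0, 0, 0, 40, 0.1, 0.9, 0, 0, 0, 0, 40, 0.1, 0.95, 0, 0, 0, 0, 60, 0.1, 0.95, 0, 0, 0, 0, 90],
)

```text
clock: 6.15
ee_pos: [0.4794, 0.0602, 0.3077]
eef_rot: [[-0.962, -0.274, 0.002], [-0.274, 0.962, 0.001], [-0.002, 0.0, -1.0]]
ft_force: [0.5, 0.2, 0.3]
finger_gap: 0.0525
grip_force: 0.0
```

Request:
drive_tool(
  deltas=[0.1, 0.95, 0, 0, 0, 0, 94, 0.1, 0.95, 0, 0, 0, 0, 94, 0.1, 0.95, 0, 0, 0, 0, 94, 0.1, 0.95, 0, 0, 0, 0, 94, 0.1, 0.95, 0, 0, 0, 0, 94, 0.1, 0.7, 0, 0, 0, 0, 94, 0, 0.3, 0, 0, 0, 0, 94, 0, 0, 0, 0, 0, 0, 94, 0, 0, 0, 0, 0, 0, 94, 0, 0, 0, 0, 0, 0, 94],
)

```text
clock: 7.15
ee_pos: [0.5032, 0.2874, 0.3072]
eef_rot: [[-0.962, -0.273, -0.0], [-0.273, 0.962, -0.001], [0.0, -0.001, -1.0]]
ft_force: [0.1, -0.2, -0.4]
finger_gap: 0.094
grip_force: 0.0
```

```bash
python3 st.py
python3 - <<'E'
from h import *
import pickle
m=camera_model("wrist"); save("wrist","w2.png"); pickle.dump(m,open('w2.pkl','wb'))
print(proj("wrist",[.446,.328,.042],m))
E
```

```text
7.15 p [0.5032 0.2874 0.3072] fix xy -0.1658 0.1135 grasp z 0.2288 yawy 105.86 tilt [-0.    -0.001] F [ 0.1 -0.2 -0.4] gap 0.094 0.0
[372.9653907  145.13319849]
```

View pics/w2.png

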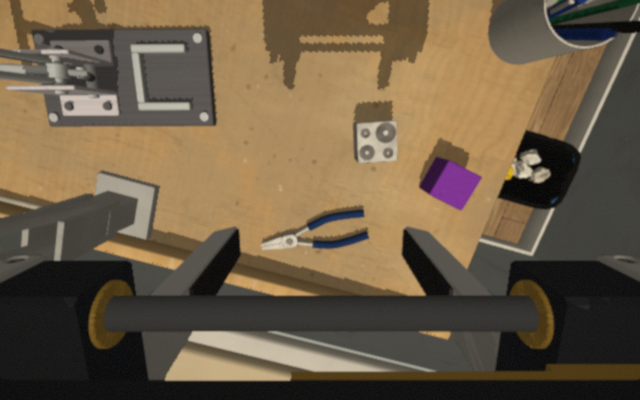

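The wrist view shows the block top at (376,142), with the purple cube at (450,183). The lever is now open, and the nest rails at (145,48), (137,78), (163,106) form an empty U. Next I measure the block and the nest.

Run:
```python
from h import *
import pickle
m=pickle.load(open('w2.pkl','rb')); im=cv2.imread('pics/w2.png'); hsv=cv2.cvtColor(im,cv2.COLOR_BGR2HSV)
sub=np.zeros(im.shape[:2],'uint8'); sub[110:175,340:412]=1
mask=((hsv[...,1]<60)&(hsv[...,2]>95)).astype('uint8')*sub
mask=cv2.morphologyEx(mask,cv2.MORPH_CLOSE,np.ones((9,9)))
c=max(cv2.findContours(mask,0,cv2.CHAIN_APPROX_NONE)[0],key=cv2.contourArea)
W=np.array([ray("wrist",*p[0],.042,m)[:2] for p in c])
r=cv2.minAreaRect((W*1000).astype('float32')); print('block',r,cv2.boundingRect(c)); print(cv2.boxPoints(r).round(1))
# rails
sub[:]=0; sub[35:118,122:195]=1
mk=((hsv[...,1]<60)&(hsv[...,2]>130)).astype('uint8')*sub
n,l,s,ce=cv2.connectedComponentsWithStats(mk); k=1+np.argmax(s[1:,4]); print(s[k],[tuple(q) for q in s[1:]][:6])
x=np.array([.27748,-.96073]); y=np.array([.96073,.27748]); O=np.array([.44011,.09652])
v,u=np.where(l==k); F=np.array([ray("wrist",a,b,.022,m)[:2]-O for a,b in zip(u,v)]); F=np.c_[F@x,F@y]*1000
print('rails fix mm',np.percentile(F,[0.5,99.5],axis=0).round(1),'expect x -24..32 y -33..33')
P=[]
for uu,vv in ((39,38),(197,38),(204,117),(54,118)):
    g=hsv[...,2][vv-8:vv+9,uu-8:uu+9].astype(float); q,L,S,C=cv2.connectedComponentsWithStats((g>g.min()+.55*(g.max()-g.min())).astype('uint8'))
    kk=min([i for i in range(1,q) if 8<S[i,4]<110],key=lambda i:np.hypot(*(C[i]-8))); P.append(ray("wrist",*(C[kk]+[uu-8,vv-8]),.013,m)[:2])
P=np.array(P); ex=P[0]-P[1]+P[3]-P[2]; a=np.arctan2(ex[1],ex[0]); o=P.mean(0)-.0475*np.array([np.cos(a),np.sin(a)])
print('fix2',np.degrees(a),o,np.linalg.norm(P[0]-P[1]),np.linalg.norm(P[1]-P[2]))
```

```text
block ((441.5277099609375, 329.8252258300781), (41.40700912475586, 41.679691314697266), 18.955982208251953) (356, 121, 41, 42)
[[415.2 342.8]
 [428.7 303.4]
 [467.9 316.8]
 [454.3 356.3]]
[ 131   44   59   67 1163] [(np.int32(193), np.int32(35), np.int32(2), np.int32(7), np.int32(13)), (np.int32(131), np.int32(44), np.int32(59), np.int32(67), np.int32(1163))]
rails fix mm [[-24.1 -32.7]
 [ 30.7  32. ]] expect x -24..32 y -33..33
fix2 -73.16930604107735 [0.44080222 0.09395725] 0.17476641750123428 0.08048013484039254
```

Request:
drive_tool(
  deltas=[-0.154, 0.106, 0, 0, 0, -1, 62, -0.154, 0.106, 0, 0, 0, -1, 62, -0.154, 0.106, 0, 0, 0, -1, 62, -0.154, 0.106, 0, 0, 0, -1, 62, -0.154, 0.106, 0, 0, 0, -1, 62, -0.154, 0.106, 0, 0, 0, -1, 62, -0.154, 0.106, 0, 0, 0, -1, 62, -0.154, 0.106, 0, 0, 0, -1, 62, -0.154, 0.106, 0, 0, 0, -1, 62, -0.154, 0.106, 0, 0, 0, -1, 62],
)

```text
clock: 8.2
ee_pos: [0.4416, 0.3301, 0.3074]
eef_rot: [[-0.825, 0.565, 0.0], [0.565, 0.825, -0.0], [-0.0, 0.0, -1.0]]
ft_force: [-0.1, 0.5, 0.2]
finger_gap: 0.0619
grip_force: 0.0
```

Request:
drive_tool(
  deltas=[0, 0, -0.4, 0, 0, -1, 62, 0, 0, -0.5, 0, 0, -1, 62, 0, 0, -0.5, 0, 0, -1, 62, 0, 0, -0.5, 0, 0, -1, 62, 0, 0, -0.5, 0, 0, -1, 62, 0, 0, -0.3, 0, 0, -1, 62, 0, 0, 0, 0, 0, -1, 62, 0, 0, 0, 0, 0, -0.38, 62, 0, 0, 0, 0, 0, 0, 62, 0, 0, 0, 0, 0, 0, 62],
)

```text
clock: 9.2
ee_pos: [0.442, 0.3304, 0.1994]
eef_rot: [[-0.326, 0.945, 0.0], [0.945, 0.326, 0.0], [-0.0, 0.0, -1.0]]
ft_force: [0.2, 0.7, -0.1]
finger_gap: 0.0621
grip_force: 0.0
```

```bash
python3 st.py
python3 - <<'E'
from h import *
import pickle
m=camera_model("wrist"); im=save("wrist","w3.png"); pickle.dump(m,open('w3.pkl','wb'))
for d in ((0,0),(21,21),(-21,21),(-21,-21),(21,-21)):
    a=np.radians(19); q=np.array([[np.cos(a),-np.sin(a)],[np.sin(a),np.cos(a)]])@d/1000
    print(proj("wrist",[.4415+q[0],.3298+q[1],.042],m).round(1))
E
```

```text
9.2 p [0.442  0.3304 0.1994] fix xy -0.2242 0.0667 grasp z 0.121 yawy 19.01 tilt [0. 0.] F [ 0.2  0.7 -0.1] gap 0.0621 0.0
[319.5 214.7]
[347.8 187.5]
[291.2 187.5]
[292.3 240.9]
[346.7 240.9]
```

View pics/w3.png

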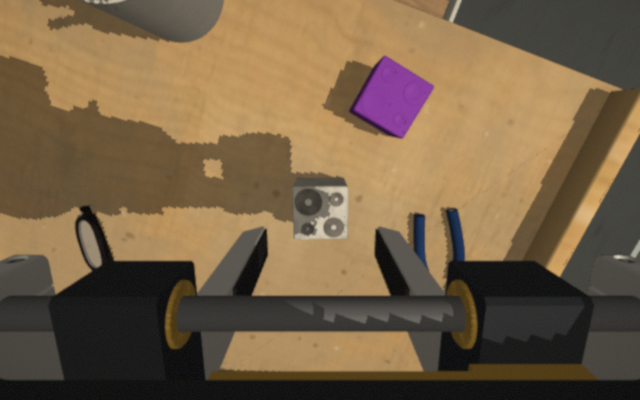

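The block's top face spans (294–348, 186–240), within a pixel or so of the prediction, and the pliers sit clear of the right finger. Now I descend and grip.

Request:
drive_tool(
  deltas=[0, 0, -0.5, 0, 0, 0, 62, 0, 0, -0.6, 0, 0, 0, 62, 0, 0, -0.6, 0, 0, 0, 62, 0, 0, -0.35, 0, 0, 0, 62, 0, 0, -0.15, 0, 0, 0, 62, 0, 0, 0, 0, 0, 0, 50, 0, 0, 0, 0, 0, 0, 36, 0, 0, 0, 0, 0, 0, 36, 0, 0, 0, 0, 0, 0, 36, 0, 0, 0, 0, 0, 0, 36],
  force=35,
)

```text
clock: 10.25
ee_pos: [0.4415, 0.3312, 0.112]
eef_rot: [[-0.326, 0.945, 0.0], [0.945, 0.326, 0.0], [0.0, 0.0, -1.0]]
ft_force: [-2.7, -1.1, 5.1]
finger_gap: 0.0419
grip_force: 35.0
```

```bash
python3 st.py
```

```text
10.25 p [0.4415 0.3312 0.112 ] fix xy -0.225 0.0665 grasp z 0.0336 yawy 19.03 tilt [0. 0.] F [-2.7 -1.1  5.1] gap 0.0419 35.0
```

Request:
drive_tool(
  deltas=[0, 0, 0.4, 0, 0, 0, 36, 0, 0, 0.7, 0, 0, 0, 36, 0, 0, 0.8, 0, 0, 0, 36, 0, -0.2, 0.8, 0, 0, -0.08, 36, 0, -0.5, 0.6, 0, 0, -0.1, 36, -0.01, -0.7, 0.15, 0, 0, -0.1, 36, -0.01, -0.8, 0, 0, 0, -0.1, 36, -0.01, -0.8, 0, 0, 0, -0.1, 36, -0.01, -0.8, 0, 0, 0, -0.1, 36, 0, -0.8, 0, 0, 0, 0, 36],
)

```text
clock: 11.25
ee_pos: [0.4393, 0.1457, 0.248]
eef_rot: [[-0.278, 0.961, -0.001], [0.961, 0.278, -0.001], [-0.0, -0.001, -1.0]]
ft_force: [1.5, 0.3, -6.2]
finger_gap: 0.0423
grip_force: 35.0
```

Request:
drive_tool(
  deltas=[0, -0.6, 0, 0, 0, 0, 36, 0, -0.4, 0, 0, 0, 0, 36, 0, -0.23, 0, 0, 0, 0, 36, 0, 0, -0.4, 0, 0, 0, 36, 0, 0, -0.6, 0, 0, 0, 36, 0, 0, -0.6, 0, 0, 0, 36, 0, 0, -0.4, 0, 0, 0, 36, 0, 0, 0, 0, 0, 0, 36, 0, 0, 0, 0, 0, 0, 36, 0, 0, 0, 0, 0, 0, 36],
)

```text
clock: 12.25
ee_pos: [0.441, 0.0981, 0.17]
eef_rot: [[-0.278, 0.961, 0.002], [0.961, 0.278, 0.0], [-0.0, 0.002, -1.0]]
ft_force: [-0.4, -0.3, -6.6]
finger_gap: 0.0417
grip_force: 35.0
```

```bash
python3 st.py
python3 - <<'E'
from h import *
import pickle
m=camera_model("wrist"); im=save("wrist","w4.png"); pickle.dump(m,open('w4.pkl','wb'))
E
```

```text
12.25 p [0.441  0.0981 0.17  ] fix xy -0.0013 0.0013 grasp z 0.0916 yawy 16.14 tilt [0.002 0.   ] F [-0.4 -0.3 -6.6] gap 0.0417 35.0
```

View pics/w4.png

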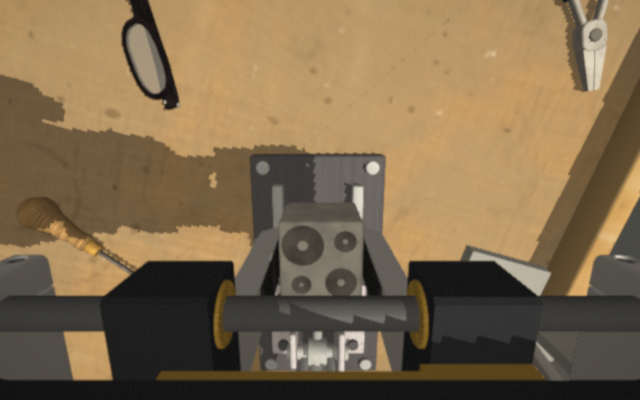

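The block is held over the nest. The front screws at (263,168) and (372,168) and the rails at columns 278 and 357 are both visible, so I use them to check alignment.

Run:
```python
from h import *
import pickle
m=pickle.load(open('w4.pkl','rb')); im=cv2.imread('pics/w4.png'); g=cv2.cvtColor(im,cv2.COLOR_BGR2GRAY)
x=np.array([.27748,-.96073]); y=np.array([.96073,.27748]); O=np.array([.44011,.09652])
def f(u,v,z): d=ray("wrist",u,v,z,m)[:2]-O; return (np.array([d@x,d@y])*1000).round(1)
for u,v in((263,168),(372,168)):
    w=g[v-9:v+10,u-9:u+10]; _,b=cv2.threshold(w,0,255,cv2.THRESH_OTSU); M=cv2.moments(b,True); p=(u-9+M['m10']/M['m00'],v-9+M['m01']/M['m00']); print(p,f(*p,.013))
print(g[195,262:300],g[195,340:380])
# front-top edge of the block: column profile & edges
print('block row 215',g[209,270:372:2]); print('col 320 rows',g[195:235,322])
bz=.170-.112
for nm,X in(('L',(-21,-21)),('R',(-21,21))):
    for zz in (bz,bz+.042):
        w=O+(-.0013+.0013+X[0]/1000)*x+(.0013+X[1]/1000)*y; print(nm,zz,proj("wrist",[*w,zz],m).round(1))
```

```text
(262.2083333333333, 167.41666666666666) [-36.8 -40.9]
(372.7299270072993, 167.63503649635035) [-36.7  39.8]
[ 61  61  60  61  60  61  60  60  60  71 102 117 121 123 124 124 125 124
 122 115 100  82  68  62  60  59  60  58  58  61  58  59  59  59  55  59
  59  61] [100 101 103 103 102  96  77  64  59  59  61  74 106 152 191 206 211 216
 218 220 220 219 200 147 109 102 104 104 104 104 105 105 105 104 103 104
 104 106 106 102]
block row 215 [ 61  83 118 123 124 123 106  81  84  85  83  82  80  83  83  81  81  81
  81  78  80  82  81  81  80  81  81  81  81  82  83  83  84  83  81  81
  80  77  77  78  79  80  80 104 201 217 179 108 105 105 107]
col 320 rows [103 103 101 102 102 103 100  93  85  83  83  84  85  84  81  80  80  81
  79  79  78  79  80  80  80  83  87  99 109 111 115 114 113 112 110 110
 109 108 109 111]
L 0.05800000000000001 [285.6 203.4]
L 0.1 [276.9 224.4]
R 0.05800000000000001 [354.7 203.4]
R 0.1 [363.7 224.4]
```

Request:
drive_tool(
  deltas=[-0.04, -0.01, -0.2, 0, 0, 0, 36, 0, 0, -0.3, 0, 0, 0, 36, 0, 0, -0.25, 0, 0, 0, 36, 0, 0, -0.15, 0, 0, 0, 36, 0, 0, -0.08, 0, 0, 0, 36, 0, 0, -0.06, 0, 0, 0, 36, 0, 0, -0.04, 0, 0, 0, 36, 0, 0, -0.03, 0, 0, 0, 36, 0, 0, 0, 0, 0, 0, 36, 0, 0, 0, 0, 0, 0, 36],
)

```text
clock: 13.3
ee_pos: [0.4386, 0.0975, 0.1248]
eef_rot: [[-0.278, 0.961, 0.0], [0.961, 0.278, 0.0], [-0.0, 0.0, -1.0]]
ft_force: [0.1, -0.2, -7.1]
finger_gap: 0.0417
grip_force: 35.0
```

```bash
python3 st.py
```

```text
13.3 p [0.4386 0.0975 0.1248] fix xy -0.0014 -0.0011 grasp z 0.0464 yawy 16.12 tilt [0. 0.] F [ 0.1 -0.2 -7.1] gap 0.0417 35.0
```

Not yet touching (Fz still −7), so I ease it down the last millimetre.

Request:
drive_tool(
  deltas=[0.01, 0, -0.01, 0, 0, 0, 36, 0, 0, -0.01, 0, 0, 0, 36, 0, 0, -0.01, 0, 0, 0, 36, 0, 0, -0.005, 0, 0, 0, 36, 0, 0, 0, 0, 0, 0, 36, 0, 0, 0, 0, 0, 0, 36, 0, 0, 0, 0, 0, 0, 36, 0, 0, 0, 0, 0, 0, 36, 0, 0, 0, 0, 0, 0, 36, 0, 0, 0, 0, 0, 0, 36],
)

```text
clock: 14.3
ee_pos: [0.4391, 0.0975, 0.124]
eef_rot: [[-0.278, 0.961, 0.001], [0.961, 0.278, 0.0], [-0.0, 0.001, -1.0]]
ft_force: [-1.8, 0.2, 6.3]
finger_gap: 0.0418
grip_force: 35.0
```

```bash
python3 st.py
```

```text
14.3 p [0.4391 0.0975 0.124 ] fix xy -0.0012 -0.0007 grasp z 0.0456 yawy 16.13 tilt [0.001 0.   ] F [-1.8  0.2  6.3] gap 0.0418 35.0
```

Seated. Release and lift.

Request:
drive_tool(
  deltas=[0, 0, 0, 0, 0, 0, 46, 0, 0, 0, 0, 0, 0, 54, 0, 0, 0, 0, 0, 0, 60, 0, 0, 0, 0, 0, 0, 60, 0, 0, 0.3, 0, 0, 0, 60, 0, 0, 0.7, 0, 0, 0, 60, 0, 0, 0.9, 0, 0, 0, 60, 0, 0, 0.9, 0, 0, 0, 60, 0, 0, 0.9, 0, 0, 0, 60, 0, 0, 0.7, 0, 0, 0, 60],
)

```text
clock: 15.3
ee_pos: [0.4392, 0.0976, 0.3015]
eef_rot: [[-0.278, 0.961, 0.003], [0.961, 0.278, 0.0], [-0.001, 0.003, -1.0]]
ft_force: [0.2, -1.3, -0.7]
finger_gap: 0.0602
grip_force: 0.0
```

Request:
drive_tool(
  deltas=[0, 0, 0, 0, 0, 1, 60, 0, 0, 0, 0, 0, 1, 60, 0, 0, 0, 0, 0, 1, 60, 0, 0, 0, 0, 0, 1, 60, 0, 0, 0, 0, 0, 1, 60, 0.2, 0, 0, 0, 0, 1, 60, 0.2, 0, 0, 0, 0, 1, 60, 0.4, 0, 0, 0, 0, 1, 60, 0.4, 0, 0, 0, 0, 1, 50, 0.4, 0, 0, 0, 0, 1, 40],
)

```text
clock: 16.3
ee_pos: [0.5034, 0.0975, 0.2991]
eef_rot: [[-0.916, 0.401, -0.0], [0.401, 0.916, 0.0], [0.0, 0.0, -1.0]]
ft_force: [0.6, -0.0, -0.6]
finger_gap: 0.0473
grip_force: 0.0
```

Request:
drive_tool(
  deltas=[0, 0, 0, 0, 0, 1, 40, 0, 0, 0, 0, 0, 1, 40, 0, 0, 0, 0, 0, 1, 40, 0, 0, 0, 0, 0, 1, 40, 0, 0, 0, 0, 0, 1, 40, 0, 0, 0, 0, 0, 1, 40, 0, 0, 0, 0, 0, 1, 40, 0, 0, 0, 0, 0, 1, 40, 0, 0, 0, 0, 0, 0, 40, 0, 0, 0, 0, 0, 0, 40],
)

```text
clock: 17.3
ee_pos: [0.5029, 0.0975, 0.2991]
eef_rot: [[-0.961, -0.276, -0.0], [-0.276, 0.961, 0.0], [0.0, 0.0, -1.0]]
ft_force: [-0.2, 0.4, -0.4]
finger_gap: 0.0401
grip_force: 0.0
```

```bash
python3 st.py
python3 - <<'E'
from h import *
import pickle
m=camera_model("wrist"); im=save("wrist","w5.png"); pickle.dump(m,open('w5.pkl','wb'))
x=np.array([.27748,-.96073]); y=np.array([.96073,.27748]); O=np.array([.44011,.09652])
for s in(21,-21):
  for t in(21,-21): print(proj("wrist",[*(O+(-.001+s/1000)*x+t/1000*y),.054],m).round(1))
print(proj("wrist",[*(O+.169*x),.108],m))
E
```

```text
17.3 p [0.5029 0.0975 0.2991] fix xy 0.0165 0.0606 grasp z 0.2207 yawy 106.02 tilt [-0.  0.] F [-0.2  0.4 -0.4] gap 0.0401 0.0
[316.7 150.9]
[316.5 106.7]
[359.2 150.8]
[360.4 106.6]
[132.72884161 130.70329014]
```

View pics/w5.png

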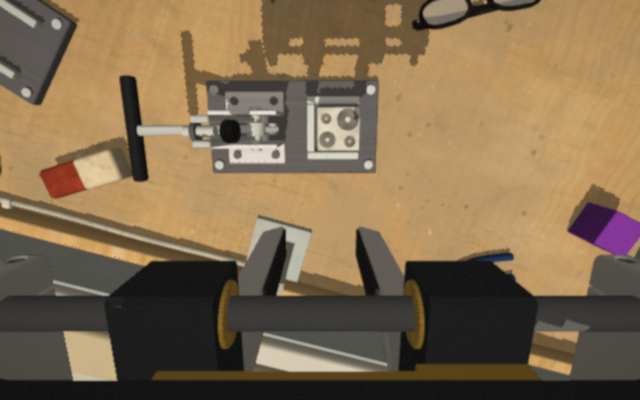

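The block sits square in the nest at (316–360, 107–151), and the open bar at (132,128) is where predicted. Moving to the bar.

Request:
drive_tool(
  deltas=[-0.2, -0.7, 0, 0, 0, 0, 40, -0.2, -0.9, 0, 0, 0, 0, 40, -0.2, -0.9, 0, 0, 0, 0, 40, -0.2, -0.9, 0, 0, 0, 0, 40, -0.19, -0.6, 0, 0, 0, 0, 40, 0, -0.25, -0.2, 0, 0, 0, 40, 0, 0, -0.5, 0, 0, 0, 40, 0, 0, -0.4, 0, 0, 0, 40, 0, 0, 0, 0, 0, 0, 40, 0, 0, 0, 0, 0, 0, 40],
)

```text
clock: 18.35
ee_pos: [0.4635, -0.072, 0.255]
eef_rot: [[-0.961, -0.278, -0.001], [-0.278, 0.961, 0.001], [0.0, 0.001, -1.0]]
ft_force: [-0.9, -0.2, 0.6]
finger_gap: 0.0401
grip_force: 0.0
```

```bash
python3 st.py
```

```text
18.35 p [ 0.4635 -0.072   0.255 ] fix xy 0.1684 -0.0242 grasp z 0.1766 yawy 106.13 tilt [-0.001  0.001] F [-0.9 -0.2  0.6] gap 0.0401 0.0
```

Request:
drive_tool(
  deltas=[0, -0.01, -0.5, 0, 0, 0, 40, 0, 0, -0.6, 0, 0, 0, 40, 0, 0, -0.4, 0, 0, 0, 40, 0, 0, -0.2, 0, 0, 0, 40, 0, 0, 0, 0, 0, 0, 20, 0, 0, 0, 0, 0, 0, 8, 0, 0, 0, 0, 0, 0, 5, 0, 0, 0, 0, 0, 0, 5, 0, 0, 0, 0, 0, 0, 5, 0, 0, 0, 0, 0, 0, 5],
  force=18,
)

```text
clock: 19.35
ee_pos: [0.4636, -0.0721, 0.1881]
eef_rot: [[-0.961, -0.277, 0.001], [-0.277, 0.961, 0.002], [-0.002, 0.001, -1.0]]
ft_force: [-0.3, 4.2, 5.8]
finger_gap: 0.0115
grip_force: 18.0
```

```bash
python3 st.py
```

```text
19.35 p [ 0.4636 -0.0721  0.1881] fix xy 0.1686 -0.0242 grasp z 0.1097 yawy 106.09 tilt [0.001 0.002] F [-0.3  4.2  5.8] gap 0.0115 18.0
```

Request:
drive_tool(
  deltas=[-0.03, 0.1, 0.19, 0, 0, 0, 5, -0.03, 0.11, 0.18, 0, 0, 0, 5, -0.04, 0.13, 0.17, 0, 0, 0, 5, -0.04, 0.14, 0.16, 0, 0, 0, 5, -0.04, 0.15, 0.15, 0, 0, 0, 5, -0.05, 0.17, 0.13, 0, 0, 0, 5, -0.05, 0.18, 0.12, 0, 0, 0, 5, -0.05, 0.19, 0.1, 0, 0, 0, 5, -0.06, 0.19, 0.08, 0, 0, 0, 5, -0.06, 0.2, 0.07, 0, 0, 0, 5],
)

```text
clock: 20.35
ee_pos: [0.4475, -0.0152, 0.2447]
eef_rot: [[-0.96, -0.28, 0.007], [-0.28, 0.96, -0.014], [-0.003, -0.015, -1.0]]
ft_force: [0.2, -11.7, 10.1]
finger_gap: 0.011
grip_force: 18.0
```

```bash
python3 st.py
```

```text
20.35 p [ 0.4475 -0.0152  0.2447] fix xy 0.1094 -0.0239 grasp z 0.1663 yawy 106.29 tilt [ 0.007 -0.014] F [  0.2 -11.7  10.1] gap 0.011 18.0
```

Request:
drive_tool(
  deltas=[-0.06, 0.2, 0.0, 0, 0, 0, 5, -0.06, 0.21, -0.01, 0, 0, 0, 5, -0.06, 0.21, -0.01, 0, 0, 0, 5, -0.06, 0.21, -0.02, 0, 0, 0, 5, -0.06, 0.21, -0.03, 0, 0, 0, 5, -0.06, 0.2, -0.05, 0, 0, 0, 5, -0.06, 0.2, -0.06, 0, 0, 0, 5, -0.06, 0.19, -0.08, 0, 0, 0, 5, -0.05, 0.19, -0.1, 0, 0, 0, 5, -0.05, 0.18, -0.12, 0, 0, 0, 5],
)

```text
clock: 21.35
ee_pos: [0.4242, 0.0711, 0.2245]
eef_rot: [[-0.961, -0.277, 0.007], [-0.277, 0.961, 0.002], [-0.008, 0.0, -1.0]]
ft_force: [0.6, -9.5, 28.3]
finger_gap: 0.0114
grip_force: 18.0
```

```bash
python3 st.py
```

```text
21.35 p [0.4242 0.0711 0.2245] fix xy 0.02 -0.0224 grasp z 0.1461 yawy 106.11 tilt [0.007 0.002] F [ 0.6 -9.5 28.3] gap 0.0114 18.0
```

Request:
drive_tool(
  deltas=[0, 0, 0, 0, 0, 0, 5, 0, 0, 0, 0, 0, 0, 5, 0, 0, 0.03, 0, 0, 0, 40, 0, 0, 0, 0, 0, 0, 40, 0, 0, 0, 0, 0, 0, 40, 0, 0, 0.4, 0, 0, 0, 40, 0, 0, 0.8, 0, 0, 0, 40, 0, 0, 0.9, 0, 0, 0, 40, 0.5, 0.5, 0.4, 0, 0, 0, 40, 0.7, 0.7, 0, 0, 0, 0, 40],
)

```text
clock: 22.35
ee_pos: [0.4707, 0.1169, 0.3265]
eef_rot: [[-0.961, -0.276, 0.005], [-0.276, 0.961, -0.001], [-0.005, -0.002, -1.0]]
ft_force: [-0.3, -0.9, 1.1]
finger_gap: 0.0401
grip_force: 0.0
```

Request:
drive_tool(
  deltas=[0.7, 0.7, 0, 0, 0, 0, 40, 0.2, 0.8, 0, 0, 0, 0, 40, 0, 0.3, 0, 0, 0, 0, 40, 0, 0, 0, 0, 0, 0, 40, 0, 0, 0, 0, 0, 0, 40, 0, 0, 0, 0, 0, 0, 40, 0, 0, 0, 0, 0, 0, 40, 0, 0, 0, 0, 0, 0, 40, 0, 0, 0, 0, 0, 0, 40, 0, 0, 0, 0, 0, 0, 40],
)

```text
clock: 23.35
ee_pos: [0.5061, 0.1892, 0.3234]
eef_rot: [[-0.961, -0.277, 0.0], [-0.277, 0.961, 0.0], [-0.0, 0.0, -1.0]]
ft_force: [-0.6, -0.6, -0.0]
finger_gap: 0.0399
grip_force: 0.0
```

```bash
python3 st.py
python3 - <<'E'
from h import *
m=camera_model("wrist"); im=save("wrist","w6.png")
x=np.array([.27748,-.96073]); y=np.array([.96073,.27748]); O=np.array([.44011,.09652])
P=lambda a,b,z: proj("wrist",[*(O+a*x+b*y),z],m).round(1)
print('bar ends',P(.021,-.042,.148),P(.021,.042,.148),'block top',[P(a-.001,b,.054) for a in(-.021,.021) for b in(-.021,.021)],'hinge',P(.078,0,.066))
c=P(.03,0,.06).astype(int); print(c)
a,b=max(c[0]-110,0),max(c[1]-80,0); cv2.imwrite('pics/w6c.png',cv2.resize(im[b:b+150,a:a+200,::-1],None,fx=4,fy=4,interpolation=cv2.INTER_CUBIC)); print(a,b)
E
```

```text
23.35 p [0.5061 0.1892 0.3234] fix xy -0.0708 0.0891 grasp z 0.245 yawy 106.1 tilt [0. 0.] F [-0.6 -0.6 -0. ] gap 0.0399 0.0
bar ends [192.2  30.3] [202.1 148.6] block top [array([272.2,  78.3]), array([273.6, 121.1]), array([230.6,  78.3]), array([233.2, 121.1])] hinge [170.1  99.2]
[220  99]
110 19
```

View pics/w6c.png

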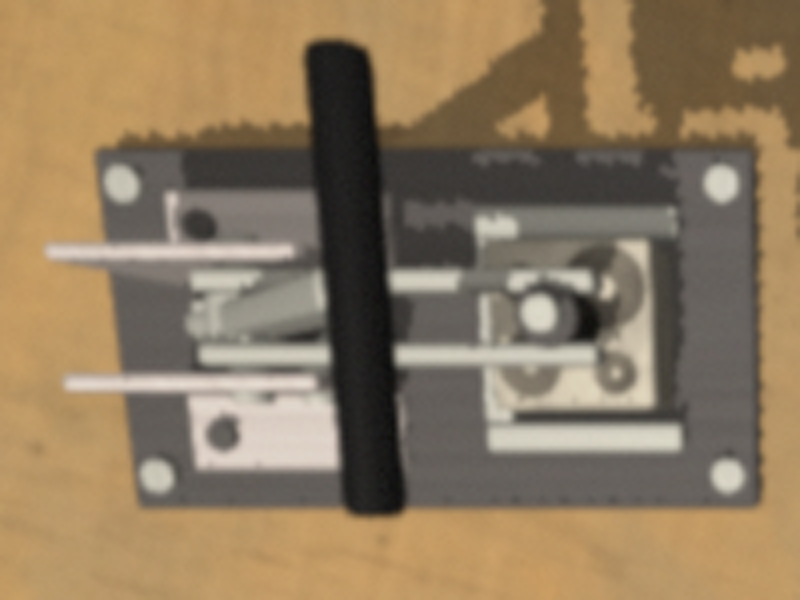

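The crop shows the block square in the nest, with the pad on its top. The bar ends are at (194,30) and (203,147), within 2 px of the lever-down prediction. The first lever-down view showed the same small bias, so the lever is fully down. The hand is clear, so I'll hand in.

```bash
python3 -c "
from bench import job_done; print(job_done())"
```

```text
the job is handed in; nothing more can be done
None
```

The doming block is clamped in the left-hand fixture, set squarely in the nest with the lever down and its pad on the block; I handed the job in at about 23 s and didn't touch the rouge bar, pliers or sanding drum.

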